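Mount the spoon-rest carriage on its dovetail rail and clamp it

TASK

Slide the blue spoon-rest carriage onto the dovetail rail from the rail's tapered open end until it bears lightly but surely on the red stop, without ramming it. Then tighten its black side clamp knob (clockwise) until the brass jaw grips the rail firmly, not brutally, so that the carriage stays home against the stop; let go, and leave the other things on the bench as they are.

Things in the scene. Friction and masses are not known exactly. Their poses are not given: they have to be found in the camera images.
- block_centre (a point): Centre of the white spoon-rest block on the loose blue carriage: 28 mm along its x, 40 mm along y, from 22.5 mm below this point (top of the carriage's plate) to 15.5 mm above (top 8 mm notched: two cheeks at the +-y sides). x: the carriage's sliding direction, y: towards the knob, z up. The plate's ends are 35 mm away along x. Symmetric end for end. Seated, this point is 32.5 mm above the rail's top.
- carriage: The carriage, about 0.4 kg; origin at the bottom of its lips, 46 mm below the block centre; same axes. Plate 70 mm (x) by 68 mm (y), 10 mm thick; 13.5 mm slanted lips under it form a groove 43 mm wide at the plate, 27.6 mm at the bottom, 1.5 mm wider each side than the rail. A side ear 40 mm wide, as thick as the plate, reaches 86 mm out along +y and carries the knob.
- knob_grip (a point): Centre of the bar of the black clamp knob, on its upright axis: 36 mm along this point's x, 12 mm thick along its y, from 18 mm below (a 34 mm disc, 6 mm thick, lies there) to 12 mm above. It sits 64 mm from the block centre along the carriage's y and 1.6 mm higher. Its axes turn with the knob.
- knob (a joint): Turn of the knob, rad: 0 fully open (bar along the carriage's x), grows clockwise seen from above, end at 2.4. Turns against about 0.1 N m of friction, stays where left. Drives the jaw in 3.5 mm per rad, which draws the carriage across its play and grips at some angle from 0.85 to 1.6 rad (pad wear, differs each time); then the torque climbs about 0.4 N m per rad; 0.1 N m above free turning is firm.
- rail_entry (a point): Top centre of the tapered open end of the fixed aluminium dovetail rail, 32 mm above the bench. x points along the rail from the open end to the stop, z up. The rail is 190 mm long; dovetail 40 mm wide on top, 24 mm wide 14 mm lower; its first 17 mm are tapered (31 mm wide and 3 mm lower at the tip). Below is a foot plate 60 mm wide, 6 mm thick.
- stop_face (a point): Centre of the face of the red stop that the carriage meets, at rail-top height; axes as the rail's (x points into the stop). The stop is fixed on the rail, 46 mm wide, 16 mm long, 10 mm above the rail's top. With the carriage home the block centre is 35 mm before this face.
- jaw: Clamp jaw with a brass pad, 24 mm long, under the knob side of the carriage, moved by the knob; the pad is worn more or less, so it stands out 0 to 2.2 mm; its origin is the carriage's origin shifted inward with the jaw.
- rail: The fixed dovetail rail; origin on the bench under its middle, 95 mm from the open end; x along it towards the stop.
- stop: The fixed red stop; its origin is the middle of the face that the carriage meets, at rail-top height.
- steamer_mid (a point): Middle of the two-tier bamboo steamer with lid, 172 mm in diameter, 133 mm tall; 50 mm above the bench. Bystander.
- plate: Green melamine plate, 170 mm in diameter, 18 mm tall; origin at its underside. Bystander.
- spoon: Steel slotted spoon lying flat, about 260 mm long, along its x; origin at its underside. Bystander.
- clip_box: Pale plastic box with a blue clipped lid, 156 x 122 x 74 mm; origin at its underside. Bystander.
- ramekin: White ramekin, 72 mm in diameter, 45 mm tall; origin at its underside. Bystander; it may stand close to the carriage's starting place.
- sponge: Yellow sponge, 90 x 60 x 30 mm; origin at its underside. Bystander.
Not all that is in view belongs to the job. Of the things shaped like the carriage, the blue one is meant.

How it is judged (in metres and radians):
On the way, in this order (a step that is already met when the one before it is completed fails the run):
1. the carriage is on the rail and bears on the stop with 3 N or more (x of block_centre in the frame of stop_face between -0.0375 and -0.032 m and y of block_centre in the frame of stop_face between -0.004 and 0.004 m and z of block_centre in the frame of stop_face between 0.0295 and 0.036 m and angle between the x axis of block_centre and the x axis of stop_face, either way round below 0.06 rad and contact force between carriage and stop above 3 N), for 0.1 s.
2. the jaw grips the rail with more than 10 N (x of block_centre in the frame of stop_face between -0.0375 and -0.032 m and y of block_centre in the frame of stop_face between -0.004 and 0.004 m and z of block_centre in the frame of stop_face between 0.0295 and 0.036 m and angle between the x axis of block_centre and the x axis of stop_face, either way round below 0.06 rad and contact force between jaw and rail above 10 N), for 0.2 s.
At the end, for the whole second after the job is handed in: The carriage sits on the dovetail rail, no more than 2.5 mm from the red stop, in line with the rail (0.06 rad, 4 mm across, 3 mm in height), the brass jaw presses the rail's flank with more than 10 N, and nothing moves (all of step 2 and linear speed of carriage below 0.01 m/s); the robot touches nothing.
It fails at once if the carriage rams the stop with more than 20 N (contact force between carriage and stop above 20 N).
It fails at once if the carriage is forced along the rail with more than 30 N while it is still being slid on (x of block_centre in the frame of stop_face below -0.045 m and contact force between carriage and rail above 30 N).
It fails at once if the jaw crushes the rail with more than 60 N (contact force between jaw and rail above 60 N).
It fails at once if a bystander is moved by more than 15 mm (distance of any of steamer_mid, plate, spoon, clip_box, ramekin, sponge from where it was at the start of the episode above 0.015 m).
It also fails if it takes over 72 s, if anything falls off the work surface, if the arm or the gripper's body presses on something with over 40 N, if the wrist force passes 120 N, or if a joint passes its speed limit or range.

ROBOT

A 6-joint arm with a two-finger parallel gripper is mounted at the origin on the work surface. World frame = base frame: x ahead of the robot, y to its left, z up, the work surface at z = 0. Lengths are in mm, angles in rad, forces in N, time in s.
With the tool pointing down it reaches from about 275 to 850 mm from the base axis. Payload 19 kg.
Tool frame: the origin (TCP) lies at the very end of the fingers, on their centre line; the grasp point (between the pads) lies 19 mm behind it; y points along the fingers, x is the direction in which the jaws open and shut, and the axes are right-handed (so a half turn about y gives the same grasp; the last joint's range is limited). The gripper opens to 85 mm and grips with 20 to 120 N. Pads are 22 mm wide; open, the fingers measure 114 mm over their backs; the gripper's body (76 mm by 85 mm) begins 54 mm behind the grasp point. The pads swing forward as they close: fully open they stand 13 mm farther back than shut.
Start: joints at [-1.357, 0.15, 1.437, -0, 1.554, -0.134], TCP at [195.95, -540.549, 231.267] pointing down, gripper open.
Joint ranges: [-2.8, 2.8], [-0.68, 2.1], [0.12, 2.68], [-1.39, 4.53], [0.16, 2.79], [-2.81, 2.81]. Speed limits (rad/s): [1.89, 1.89, 2.22, 3.01, 3.01, 3.01].

INTERFACE

Orientations are given as [roll, pitch, yaw] about the fixed x, y, z axes, in that order (R = Rz(yaw) Ry(pitch) Rx(roll)).
In Python, from plant import get_state, camera, get_calibration, close_job gives the robot as it stands.
- The arm moves only by the shell command python3 -m jog 'ROWS'. ROWS is JSON, a list of rows, each an object with "delta_pos": the shift along the world's x, y, z in mm, a list of three; "angular": the turn, a rotation vector about the world's x, y, z in rad, a list of three; "jaw": the finger opening in mm, from 0 to 85.4. In form: [{"delta_pos": [tx, ty, tz], "angular": [rx, ry, rz], "jaw": jaw}, ...]. A call has exactly 5 rows; each row shifts and turns the commanded pose from where the row before left it; what a row does not reach is not made up. A row lasts 1/12 s, in which the tool goes at most 41.7 mm and 7.16 degrees, less where a joint would pass 70% of its speed; a pose out of reach is approached as far as the arm can. A call with a gripper value outside its range is refused whole. The fingers move at their own pace and stop on an object; the grip force is fixed at half the most. Time passes only in rows, so rows that do not move let the fingers close, or fill a call up. It gives the time, the measured TCP pose, the force and the opening at its end, in the units of the state.
- get_state(): the state, without advancing time (a new reading comes with each control period).
- camera(name): name is "scene" or "top" or "wrist"; returns the picture (420x560x3 uint8, blue, green, red); there is no depth.
- get_calibration(name): a dict with "fx", "fy", "cx", "cy" (pixels), "k1" (the pictures are not rectified: a ray, as slopes to the right and down, at radius r is drawn at 1 + k1 r^2 times it, then the intrinsics apply), "cam_to_world" (4x4, takes a point from camera to world coordinates). Camera axes: x right, y down, z forward; pixel columns grow to the right and rows downward; lengths in mm; the calibration is good to about 2 mm. A picture is of the moment at which its call begins: read the wrist's pose just before it. get_calibration takes no time and is no camera call; for the wrist camera it gives the pose at the moment of the call.
- close_job(): hands the job in, once; it reports no verdict.
The state is a dict: "time_s": time; "q": joint angles; "joint_velocities": joint speeds; "joint_torque": joint torques, N m; "tcp_pos": TCP position; "tool_rot": TCP orientation; "ft_force": force on the tool from outside, world axes, zero at the start; "ft_torque": the same for the moment, N m; "finger_gap": finger opening in mm.
Only numpy, scipy, OpenCV 4.12 (cv2) and the standard library are available. Lean on these libraries where they do the work, as an engineer would, in place of code of your own. Each camera call takes 0.05 s, during which the arm holds its last target. There are 200 camera calls.

## Working session

There is one attempt and no reset: what is moved stays moved. The work goes in short steps, Python scripts to look and compute and a shell command to move; the robot and the scene stay as the last step left them, time stands still between calls to the robot, and variables do not carry over. Pictures are saved under pics/ and viewed, about 8 in all and at most 12, crops included, and the job is handed in when it is done.

```bash
ls; mkdir -p pics
cat > h.py <<'E'
import numpy as np, cv2
from plant import get_state, camera, get_calibration, close_job
def snap(name,fn=None):
    c=get_calibration(name); im=camera(name)
    if fn: cv2.imwrite('pics/'+fn,im)
    return im,c
def ray(c,u,v):
    K=np.array([[c['fx'],0,c['cx']],[0,c['fy'],c['cy']],[0,0,1.]])
    T=np.array(c['cam_to_world'])
    p=cv2.undistortPoints(np.array([[[u,v]]],float),K,np.array([c['k1'],0,0,0,0.]))[0,0]
    return T[:3,3],T[:3,:3]@np.array([p[0],p[1],1.])
def onz(c,u,v,z):
    o,d=ray(c,u,v); return o+d*(z-o[2])/d[2]
def proj(c,P):
    T=np.array(c['cam_to_world']); p=T[:3,:3].T@(np.array(P,float)-T[:3,3])
    x,y=p[0]/p[2],p[1]/p[2]; s=1+c['k1']*(x*x+y*y)
    return c['fx']*x*s+c['cx'],c['fy']*y*s+c['cy']
E
python3 - <<'E'
from h import *
import pickle
for n in('top','scene'):
    im,c=snap(n,n+'0.png'); pickle.dump((im,c),open(n+'0.pkl','wb'))
    print(n,c)
a=cv2.imread('pics/top0.png');b=cv2.imread('pics/scene0.png')
cv2.imwrite('pics/t.png',cv2.resize(a,(800,600),interpolation=cv2.INTER_CUBIC));cv2.imwrite('pics/s.png',cv2.resize(b,(800,600),interpolation=cv2.INTER_CUBIC))
print(get_state())
E
```

```text
pics
top {'fx': 489.4134355811889, 'fy': 489.4134355811889, 'cx': 278.11509879448937, 'cy': 211.34979149962132, 'k1': -0.16069789715101915, 'cam_to_world': array([[-8.99266345e-04, -9.85815346e-01,  1.67831152e-01,
         2.18066484e+02],
       [-9.99991662e-01,  2.17975359e-04, -4.07776139e-03,
         1.50892005e+01],
       [ 3.98333670e-03, -1.67833420e-01, -9.85807322e-01,
         1.56449227e+03],
       [ 0.00000000e+00,  0.00000000e+00,  0.00000000e+00,
         1.00000000e+00]])}
scene {'fx': 513.4231587700702, 'fy': 513.4231587700702, 'cx': 273.2541649437318, 'cy': 203.86624943356838, 'k1': -0.07649989887524897, 'cam_to_world': array([[-5.12862667e-01,  5.49571870e-01, -6.59501815e-01,
         1.38218164e+03],
       [ 8.58463203e-01,  3.25115827e-01, -3.96661857e-01,
         5.70497393e+02],
       [-3.57972057e-03, -7.69591098e-01, -6.38526998e-01,
         9.58991097e+02],
       [ 0.00000000e+00,  0.00000000e+00,  0.00000000e+00,
         1.00000000e+00]])}
{'time_s': 0.1, 'q': array([-1.35696707e+00,  1.50919597e-01,  1.43792478e+00,  3.32639725e-05,
        1.55380016e+00, -1.34016811e-01]), 'joint_velocities': array([ 0.00024531, -0.00161542, -0.00078137, -0.00113082, -0.00029841,
       -0.00137575]), 'joint_torque': array([ 4.54937617e-03, -7.14383483e+01, -5.71794462e+01, -1.76453441e-04,
        7.20571348e-03,  2.20158159e-05]), 'tcp_pos': array([ 195.94011489, -540.36316097,  230.76617183]), 'tool_rot': array([-1.57062282e+00,  1.03801653e-03, -1.22295075e+00]), 'ft_force': array([-0.20523181, -0.2652408 , -0.56468157]), 'ft_torque': array([-0.01366862, -0.01154991, -0.02518284]), 'finger_gap': 85.41398807511125}
```

View pics/t.png

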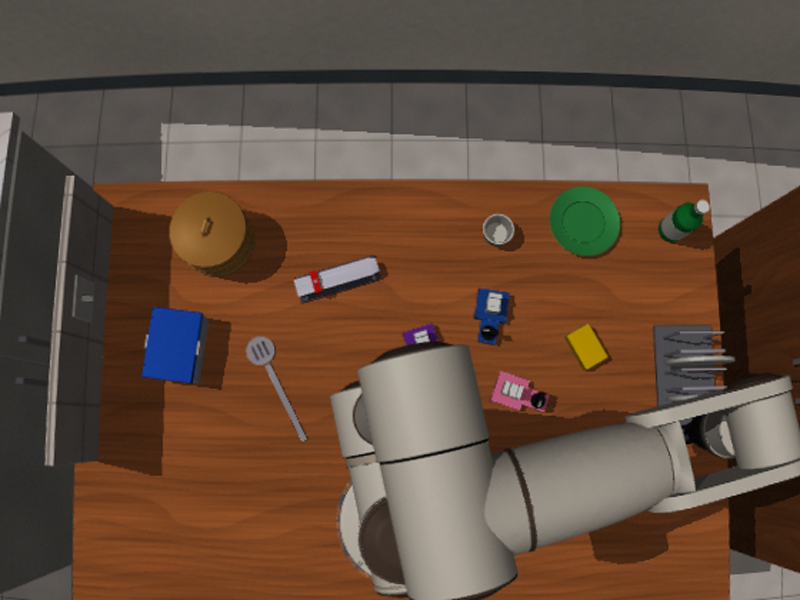

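View pics/s.png

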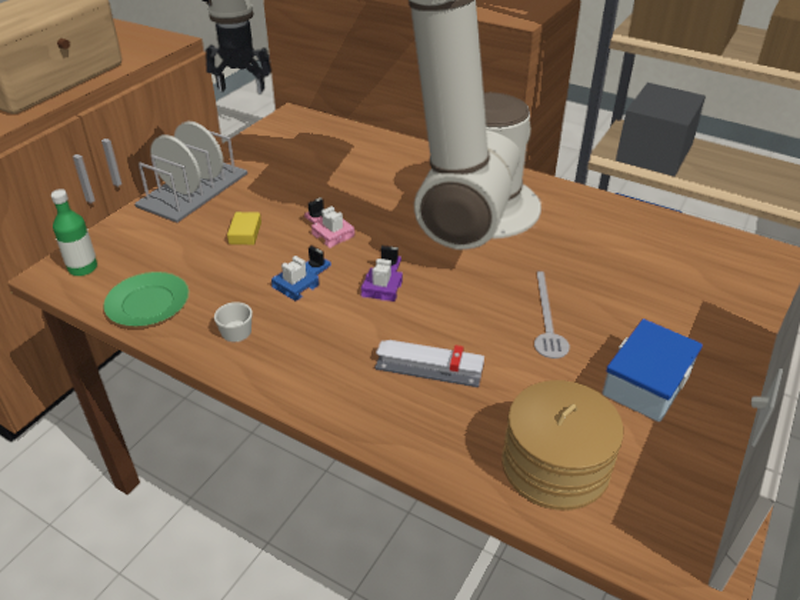

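Run:
```python
from h import *
import pickle
im,c=pickle.load(open('top0.pkl','rb'))
print(im.shape)
hsv=cv2.cvtColor(im,cv2.COLOR_BGR2HSV)
def blobs(m,amin,z,tag,box=None):
    if box: 
        k=np.zeros_like(m);k[box[1]:box[3],box[0]:box[2]]=1;m=m*k
    n,l,s,ce=cv2.connectedComponentsWithStats(m)
    for i in range(1,n):
        if s[i,4]>=amin:
            pts=np.argwhere(l==i)[:,::-1].astype(np.float32); r=cv2.minAreaRect(pts)
            w=np.array([onz(c,*p,z)[:2] for p in cv2.boxPoints(r)])
            print(tag,ce[i].round(1),s[i,4],onz(c,*ce[i],z).round(1),'box',w.round(0).tolist())
H,S,V=cv2.split(hsv)
blobs(((H>105)&(H<125)&(S>120)).astype(np.uint8),40,32,'blue',(250,150,420,300))
blobs(((S<50)&(V>110)).astype(np.uint8),40,61.5,'white',(320,190,370,245))
blobs(((V<35)).astype(np.uint8),25,59.6,'blk',(320,190,370,245))
blobs(((S<60)&(V>110)).astype(np.uint8),100,32,'rail',(195,165,280,220))
blobs((((H<8)|(H>172))&(S>150)&(V>100)).astype(np.uint8),20,42,'red',(195,165,280,220))
cv2.imwrite('pics/crop1.png',np.hstack([cv2.resize(im[195:255,325:405],(400,300),interpolation=cv2.INTER_CUBIC),cv2.resize(im[165:225,200:280],(400,300),interpolation=cv2.INTER_CUBIC)]))
```

```text
(420, 560, 3)
blue [342.6 219.2] 418 [ 453.8 -196.3   32. ] box [[394.0, -153.0], [511.0, -173.0], [501.0, -241.0], [383.0, -220.0]]
white [345.4 211.2] 111 [ 474.3 -201.6   61.5] box [[494.0, -188.0], [494.0, -217.0], [456.0, -216.0], [456.0, -187.0]]
blk [342.5 232.6] 74 [ 407.2 -191.2   59.6] box [[408.0, -169.0], [430.0, -192.0], [409.0, -212.0], [387.0, -189.0]]
rail [243.6 190.4] 494 [547.1 119.2  32. ] box [[547.0, 187.0], [586.0, 61.0], [548.0, 50.0], [509.0, 175.0]]
rail [212.5 199.6] 145 [517.  218.5  32. ] box [[531.0, 242.0], [541.0, 206.0], [503.0, 195.0], [493.0, 230.0]]
red [220.5 196.2] 72 [526.  191.9  42. ] box [[547.0, 208.0], [551.0, 191.0], [503.0, 178.0], [499.0, 194.0]]
```

View pics/crop1.png

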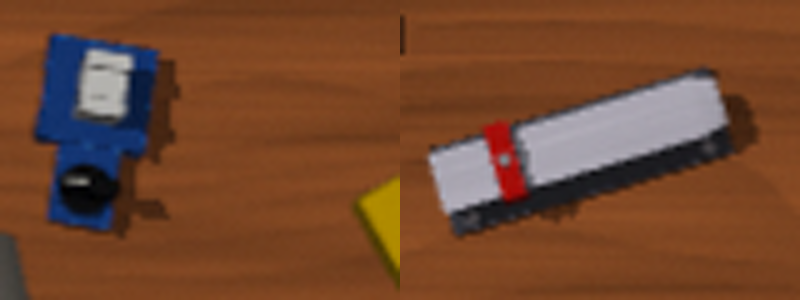

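Three lookalikes (top view, 800 px picture): blue (493,305), purple (421,336) and pink (514,391). The enlarged crop shows a blue body with a white block and a black knob, so the blue one is it. I'll move above it next.

```bash
python3 -m jog '[{"delta_pos":[8,30,0],"angular":[0,0,-0.035],"jaw":85},{"delta_pos":[8,30,0],"angular":[0,0,-0.035],"jaw":85},{"delta_pos":[8,30,0],"angular":[0,0,-0.035],"jaw":85},{"delta_pos":[8,30,0],"angular":[0,0,-0.035],"jaw":85},{"delta_pos":[8,30,0],"angular":[0,0,-0.035],"jaw":85}]'
python3 -m jog '[{"delta_pos":[24,24,0],"angular":[0,0,-0.035],"jaw":85},{"delta_pos":[24,24,0],"angular":[0,0,-0.035],"jaw":85},{"delta_pos":[24,24,0],"angular":[0,0,-0.035],"jaw":85},{"delta_pos":[24,24,0],"angular":[0,0,-0.035],"jaw":85},{"delta_pos":[24,24,0],"angular":[0,0,-0.035],"jaw":85}]'
python3 -m jog '[{"delta_pos":[22,13,0],"angular":[0,0,-0.035],"jaw":85},{"delta_pos":[22,13,0],"angular":[0,0,-0.035],"jaw":85},{"delta_pos":[22,13,0],"angular":[0,0,-0.035],"jaw":85},{"delta_pos":[22,13,0],"angular":[0,0,-0.035],"jaw":85},{"delta_pos":[22,13,0],"angular":[0,0,-0.035],"jaw":85}]'
python3 -m jog '[{"delta_pos":[0,0,0],"angular":[0,0,0],"jaw":85},{"delta_pos":[0,0,0],"angular":[0,0,0],"jaw":85},{"delta_pos":[0,0,0],"angular":[0,0,0],"jaw":85},{"delta_pos":[0,0,0],"angular":[0,0,0],"jaw":85},{"delta_pos":[0,0,0],"angular":[0,0,0],"jaw":85}]'
python3 - <<'E'
from h import *
import pickle
im,c=snap('wrist','w1.png');pickle.dump((im,c),open('w1.pkl','wb'));print(c)
im,c=snap('top','top1.png');pickle.dump((im,c),open('top1.pkl','wb'))
s=get_state();print(s['tcp_pos'],s['tool_rot'],s['q'],s['time_s'])
E
```

```text
time_s: 0.52
tcp_pos: [236.0, -389.0, 230.9]
tool_rot: [-1.571, 0.001, -1.4]
ft_force: [0.3, -0.5, 0.4]
finger_gap: 84.7
time_s: 0.93
tcp_pos: [356.7, -269.1, 231.2]
tool_rot: [-1.571, 0.0, -1.575]
ft_force: [-0.3, -0.7, -0.1]
finger_gap: 84.9
time_s: 1.35
tcp_pos: [466.9, -204.6, 231.0]
tool_rot: [-1.571, 0.0, -1.75]
ft_force: [0.1, -0.3, 1.1]
finger_gap: 85.1
time_s: 1.77
tcp_pos: [465.4, -206.1, 231.4]
tool_rot: [-1.571, -0.0, -1.749]
ft_force: [0.5, -0.0, 0.6]
finger_gap: 85.1
{'fx': 296.38497247443394, 'fy': 296.38497247443394, 'cx': 281.02012286370064, 'cy': 210.10452070805542, 'k1': -0.04864425585411377, 'cam_to_world': array([[-1.76765019e-01, -9.40935511e-01, -2.88781046e-01,
         5.39697306e+02],
       [-9.84253080e-01,  1.68997996e-01,  5.18223037e-02,
        -2.19935352e+02],
       [ 4.19720907e-05,  2.93394004e-01, -9.55991609e-01,
         3.74596712e+02],
       [ 0.00000000e+00,  0.00000000e+00,  0.00000000e+00,
         1.00000000e+00]])}
[ 465.5106414  -206.00485906  231.43419261] [-1.57053299e+00 -8.37744632e-05 -1.74882235e+00] [-5.68089129e-01  1.21012858e-02  1.58624153e+00  2.26616520e-05
  1.54297442e+00  1.18073259e+00] 1.8667
```

View pics/w1.png

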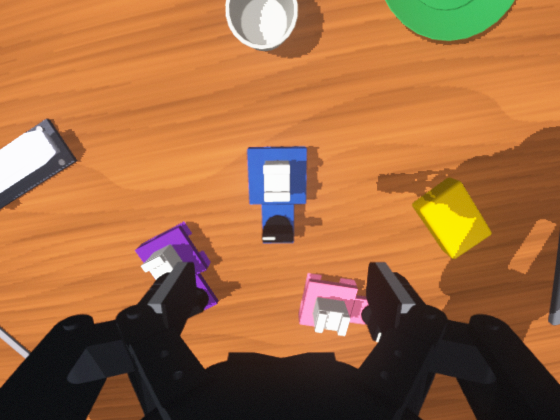

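Wrist view: the blue carriage is at (277,180), knob at (278,230), rail end at (60,140). Now I'll measure it precisely.

```bash
cat > meas.py <<'E'
from h import *
import pickle
im,c=pickle.load(open('w1.pkl','rb'))
H,S,V=cv2.split(cv2.cvtColor(im,cv2.COLOR_BGR2HSV))
b=((H>105)&(H<125)&(S>100)&(V>60)).astype(np.uint8); b[:,:235]=0;b[:,320:]=0;b[:130]=0;b[255:]=0
w=((S<70)&(V>110)).astype(np.uint8); w[:,:255]=0;w[:,300:]=0;w[:150]=0;w[210:]=0
for v in range(144,246,3):
    for m,t in((b,'b'),(w,'w')):
        u=np.where(m[v])[0]
        if len(u): print(v,t,u[0],u[-1],len(u),end=' | ')
    print()
ys,xs=np.where(b[:204]); # plate edges: line fits
def line(pts): 
    vx,vy,x,y=cv2.fitLine(np.array(pts,np.float32),cv2.DIST_HUBER,0,.01,.01).ravel(); return vx,vy,x,y
L=[(np.where(b[v])[0][0]-.5,v) for v in range(153,199)]
R=[(np.where(b[v])[0][-1]+.5,v) for v in range(153,199)]
T=[(u,np.where(b[:,u])[0][0]-.5) for u in range(254,301)]
for n,e in(('L',L),('R',R),('T',T)):
    P=np.array([onz(c,*p,23.5)[:2] for p in e]); vx,vy,x,y=line(P); print(n,np.degrees(np.arctan2(vy,vx)).round(2),P[0].round(1),P[len(P)//2].round(1),P[-1].round(1))
E
python3 meas.py
```

```text
147 b 265 304 19 | 
150 b 248 306 59 | 
153 b 248 305 58 | 
156 b 248 305 58 | 
159 b 248 305 58 | 
162 b 248 305 33 | 162 w 265 288 24 | 
165 b 248 305 30 | 165 w 263 289 27 | 
168 b 248 305 30 | 168 w 263 289 27 | 
171 b 249 305 29 | 171 w 263 289 27 | 
174 b 249 305 29 | 174 w 264 289 26 | 
177 b 249 305 30 | 177 w 264 289 26 | 
180 b 249 305 30 | 180 w 264 289 26 | 
183 b 249 305 30 | 183 w 264 289 26 | 
186 b 249 305 30 | 186 w 264 289 26 | 
189 b 249 305 30 | 189 w 264 289 26 | 
192 b 249 305 31 | 192 w 264 289 26 | 
195 b 250 305 30 | 195 w 264 289 26 | 
198 b 250 305 30 | 198 w 264 289 26 | 
201 b 250 305 31 | 201 w 265 288 24 | 
204 b 262 293 32 | 204 w 255 298 9 | 
207 b 262 293 32 | 207 w 261 261 1 | 
210 b 262 293 32 | 
213 b 262 293 32 | 
216 b 263 293 21 | 
219 b 263 293 12 | 
222 b 263 292 6 | 
225 b 263 292 3 | 






L -9.4 [ 509.5 -174.6] [ 482.6 -170.1] [ 455.7 -165.7]
R -8.85 [ 497.5 -241.5] [ 470.5 -237.3] [ 443.6 -233.1]
T 80.26 [ 514.4 -183.4] [ 509.6 -209.8] [ 506.  -236.4]
```

```bash
python3 -m jog '[{"delta_pos":[10,2.5,-20],"angular":[0,0,0.015],"jaw":85},{"delta_pos":[0,0,-25],"angular":[0,0,0],"jaw":85},{"delta_pos":[0,0,-25],"angular":[0,0,0],"jaw":85},{"delta_pos":[0,0,-25],"angular":[0,0,0],"jaw":70},{"delta_pos":[0,0,-25],"angular":[0,0,0],"jaw":60}]'
python3 -m jog '[{"delta_pos":[0,0,-25],"angular":[0,0,0],"jaw":60},{"delta_pos":[0,0,-25],"angular":[0,0,0],"jaw":60},{"delta_pos":[0,0,-20],"angular":[0,0,0],"jaw":60},{"delta_pos":[0,0,-10],"angular":[0,0,0],"jaw":60},{"delta_pos":[0,0,-4],"angular":[0,0,0],"jaw":60}]'
python3 -m jog '[{"delta_pos":[0,0,0],"angular":[0,0,0],"jaw":50},{"delta_pos":[0,0,0],"angular":[0,0,0],"jaw":42},{"delta_pos":[0,0,0],"angular":[0,0,0],"jaw":34},{"delta_pos":[0,0,0],"angular":[0,0,0],"jaw":20},{"delta_pos":[0,0,0],"angular":[0,0,0],"jaw":10}]'
python3 -m jog '[{"delta_pos":[0,0,0],"angular":[0,0,0],"jaw":0},{"delta_pos":[0,0,0],"angular":[0,0,0],"jaw":0},{"delta_pos":[0,0,0],"angular":[0,0,0],"jaw":0},{"delta_pos":[0,0,0],"angular":[0,0,0],"jaw":0},{"delta_pos":[0,0,0],"angular":[0,0,0],"jaw":0}]'
python3 - <<'E'
from h import *
import pickle
im,c=snap('wrist','w2.png');pickle.dump((im,c),open('w2.pkl','wb'))
s=get_state();print(s['tcp_pos'],s['tool_rot'],s['q'],s['time_s'],s['ft_force'],s['finger_gap'])
E
```

```text
time_s: 2.28
tcp_pos: [475.6, -203.3, 110.3]
tool_rot: [-1.57, -0.0, -1.733]
ft_force: [0.3, -0.2, 0.4]
finger_gap: 63.4
time_s: 2.7
tcp_pos: [475.2, -202.9, 26.0]
tool_rot: [-1.573, 0.001, -1.733]
ft_force: [0.1, 1.5, 0.9]
finger_gap: 60.0
time_s: 3.12
tcp_pos: [476.6, -203.4, 28.6]
tool_rot: [-1.569, -0.001, -1.733]
ft_force: [-1.0, 1.3, 7.3]
finger_gap: 27.1
time_s: 3.53
tcp_pos: [476.6, -203.4, 28.6]
tool_rot: [-1.569, -0.001, -1.733]
ft_force: [-0.9, 0.6, 6.9]
finger_gap: 26.4
[ 476.58580028 -203.41438858   28.65523319] [-1.56883452e+00 -6.78309084e-04 -1.73300523e+00] [-5.52241151e-01  1.92088390e-01  1.82287266e+00  1.31417601e-04
  1.12455924e+00  1.18070682e+00] 3.5833 [-1.65394378 -0.02844235  7.24865432] 26.94332197607055
```

View pics/w2.png

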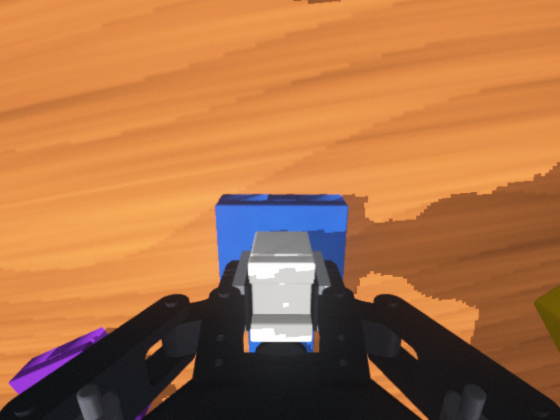

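Grasped: the gap is 26.9 mm on the 28 mm block, and the block is centred at (281,290). Next I'll lift, turn and go to a spot before the rail's open end.

```bash
python3 -m jog '[{"delta_pos":[0,0,4],"angular":[0,0,0],"jaw":0},{"delta_pos":[0,0,12],"angular":[0,0,0],"jaw":0},{"delta_pos":[0,0,20],"angular":[0,0,0],"jaw":0},{"delta_pos":[0,0,20],"angular":[0,0,0],"jaw":0},{"delta_pos":[0,0,14],"angular":[0,0,0],"jaw":0}]'
python3 -m jog '[{"delta_pos":[11,18,0],"angular":[0,0,0.045],"jaw":0},{"delta_pos":[11,18,0],"angular":[0,0,0.045],"jaw":0},{"delta_pos":[11,18,0],"angular":[0,0,0.045],"jaw":0},{"delta_pos":[11,18,0],"angular":[0,0,0.045],"jaw":0},{"delta_pos":[11,18,0],"angular":[0,0,0.045],"jaw":0}]'
python3 -m jog '[{"delta_pos":[12,18,0],"angular":[0,0,0.045],"jaw":0},{"delta_pos":[12,18,0],"angular":[0,0,0.045],"jaw":0},{"delta_pos":[12,18,0],"angular":[0,0,0.045],"jaw":0},{"delta_pos":[12,18,0],"angular":[0,0,0.045],"jaw":0},{"delta_pos":[12,18,0],"angular":[0,0,0.045],"jaw":0}]'
python3 -m jog '[{"delta_pos":[0,0,0],"angular":[0,0,0],"jaw":0},{"delta_pos":[0,0,0],"angular":[0,0,0],"jaw":0},{"delta_pos":[0,0,0],"angular":[0,0,0],"jaw":0},{"delta_pos":[0,0,0],"angular":[0,0,0],"jaw":0},{"delta_pos":[0,0,0],"angular":[0,0,0],"jaw":0}]'
python3 - <<'E'
from h import *
import pickle
im,c=snap('wrist','w3.png');pickle.dump((im,c),open('w3.pkl','wb'))
s=get_state();print(s['tcp_pos'],s['tool_rot'],s['q'],s['time_s'],s['ft_force'],s['ft_torque'],s['finger_gap'])
im,c=snap('top','top3.png');pickle.dump((im,c),open('top3.pkl','wb'))
E
```

```text
time_s: 4.0
tcp_pos: [476.2, -203.2, 99.4]
tool_rot: [-1.57, -0.0, -1.733]
ft_force: [0.0, -0.0, -3.9]
finger_gap: 27.1
time_s: 4.42
tcp_pos: [531.3, -112.1, 97.7]
tool_rot: [-1.571, 0.0, -1.506]
ft_force: [-0.3, -0.0, -5.2]
finger_gap: 27.2
time_s: 4.83
tcp_pos: [591.3, -22.0, 97.7]
tool_rot: [-1.571, 0.0, -1.281]
ft_force: [-0.2, 0.2, -4.6]
finger_gap: 27.1
time_s: 5.25
tcp_pos: [590.6, -23.7, 97.4]
tool_rot: [-1.571, 0.0, -1.284]
ft_force: [-0.5, -0.0, -5.3]
finger_gap: 26.8
[590.70304687 -23.6502069   97.42226117] [-1.57073040e+00  1.19996426e-05 -1.28407774e+00] [-1.70316644e-01  2.62488784e-01  1.57992550e+00  4.13784062e-05
  1.29912451e+00  1.11374999e+00] 5.3 [ 0.34965531 -0.64786948 -4.45833473] [-0.00954382 -0.09097094 -0.06719039] 27.051435369471022
```

View pics/w3.png

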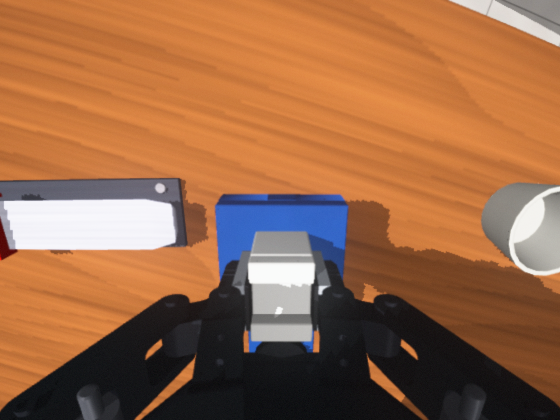

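```bash
cat > meas3.py <<'E'
from h import *
import pickle
im,c=pickle.load(open('w3.pkl','rb'))
H,S,V=cv2.split(cv2.cvtColor(im,cv2.COLOR_BGR2HSV))
def ln(pts,z):
    P=np.array([onz(c,*p,z)[:2] for p in pts]); vx,vy,x,y=cv2.fitLine(P.astype(np.float32),cv2.DIST_HUBER,0,.01,.01).ravel()
    if vy<0: vx,vy=-vx,-vy
    return np.array([x,y]),np.array([vx,vy]),P
w=((S<70)&(V>170)).astype(np.uint8); w[:,190:]=0; w[:180]=0; w[262:]=0
cols=range(25,145,2)
top=[(u,np.where(w[:,u])[0][0]-.5) for u in cols if w[:,u].any()]
bot=[(u,np.where(w[:,u])[0][-1]+.5) for u in cols if w[:,u].any()]
print(top[::10],bot[::10])
for u in range(140,190,4):
    r=np.where(w[:,u])[0]; print(u,(r[0],r[-1]) if len(r) else None,end=' ')
print()
a=ln(top,32);b=ln(bot,32)
for n,l in(('far',a),('near',b)): print(n,l[0].round(1),np.degrees(np.arctan2(l[1][1],l[1][0])).round(2))
e=a[1]+b[1];e/=np.linalg.norm(e); n=np.array([-e[1],e[0]])  # rail y
print('width',(b[0]-a[0])@n,'yaw',np.degrees(np.arctan2(e[1],e[0])))
mid=(a[0]+b[0])/2
# carriage plate top
zp=get_state()['tcp_pos'][2]-5.1
bl=((H>105)&(H<125)&(S>100)&(V>60)).astype(np.uint8)
print([ (v,int(V[v,280]),tuple(int(x) for x in im[v,280])) for v in range(192,212)])
np.save('e.npy',np.r_[mid,e])
L=[(np.where(bl[v,200:240])[0][0]+199.5,v) for v in range(210,255,2) if bl[v,200:240].any()]
R=[(np.where(bl[v,330:360])[0][-1]+330.5,v) for v in range(210,255,2)]
print(L[::5],R[::5])
for q,P in(('L',L),('R',R)):
    l=ln(P,zp); l2=l[2]; print(q,l2[0].round(1),l2[-1].round(1))
tcp=get_state()['tcp_pos'][:2]; print('tcp lateral to rail',(tcp-mid)@n,'along from mid',(tcp-mid)@e)
# stop red in wrist: right edge
r=(((H<8)|(H>172))&(S>150)&(V>90)); r[:,40:]=False
print('red cols',[ (v,np.where(r[v])[0].max()) for v in range(196,262,6) if r[v].any()])
# rail end: dark foot right edge
g=cv2.cvtColor(im,cv2.COLOR_BGR2GRAY); print(g[188,176:192],g[215,165:190],g[235,165:190])
E
python3 meas3.py
```

```text
[(25, np.float64(200.5)), (45, np.float64(199.5)), (65, np.float64(199.5)), (85, np.float64(199.5)), (105, np.float64(198.5)), (125, np.float64(198.5))] [(25, np.float64(248.5)), (45, np.float64(249.5)), (65, np.float64(249.5)), (85, np.float64(249.5)), (105, np.float64(249.5)), (125, np.float64(249.5))]
140 (np.int64(199), np.int64(249)) 144 (np.int64(199), np.int64(249)) 148 (np.int64(199), np.int64(249)) 152 (np.int64(200), np.int64(249)) 156 (np.int64(185), np.int64(248)) 160 (np.int64(184), np.int64(247)) 164 (np.int64(187), np.int64(245)) 168 (np.int64(203), np.int64(244)) 172 (np.int64(207), np.int64(243)) 176 None 180 None 184 None 188 None 
far [570.1 115.8] 107.35
near [528.3 113.1] 106.98
width 40.745346 yaw 107.16735
[(192, 203, (69, 121, 203)), (193, 176, (76, 111, 176)), (194, 102, (88, 77, 102)), (195, 93, (93, 54, 51)), (196, 96, (96, 53, 46)), (197, 98, (98, 55, 47)), (198, 98, (98, 54, 47)), (199, 118, (118, 62, 47)), (200, 125, (125, 66, 46)), (201, 99, (99, 55, 44)), (202, 97, (97, 53, 44)), (203, 105, (105, 56, 45)), (204, 125, (125, 66, 45)), (205, 163, (163, 82
[... 193 characters left out ...]
), 210), (np.float64(215.5), 220), (np.float64(216.5), 230), (np.float64(217.5), 240), (np.float64(217.5), 250)] [(np.float64(347.5), 210), (np.float64(346.5), 220), (np.float64(345.5), 230), (np.float64(345.5), 240), (np.float64(344.5), 250)]
L [609.8  17. ] [585.5   9.8]
R [629.3 -49.5] [604.9 -56.1]
tcp lateral to rail 1.0168935607399447 along from mid -144.15180839600683
red cols [(250, np.int64(16)), (256, np.int64(7))]
[111 105  93  62  52  67  85  88 107 134 137 138 135 136 135 136] [246 246 246 246 246 246 243 203 148 127 108  85  77  73  71  71  69  57
  55  69  87  90  91  90  89] [246 245 245 245 245 245 245 245 244 236 184 124  87  72  72  69  71  69
  71  63  53  67  94 100  96]
```

```bash
cat >> meas3.py <<'E'
print('-----')
E
cat > m4.py <<'E'
from h import *
import pickle
d=np.load('e.npy');mid,e=d[:2],d[2:];n=np.array([-e[1],e[0]])
im,c=pickle.load(open('w3.pkl','rb'))
zp=get_state()['tcp_pos'][2]-5.1
pts=[]
for u in range(224,341,3):
    col=im[196:212,u,0].astype(float); g=np.diff(cv2.GaussianBlur(col[:,None],(1,3),0).ravel()); k=g[4:].argmax()+4
    pts.append((u,196+k+.5))
P=np.array([onz(c,*p,zp)[:2] for p in pts]); vx,vy,x,y=cv2.fitLine(P.astype(np.float32),cv2.DIST_HUBER,0,.01,.01).ravel()
if vy<0: vx,vy=-vx,-vy
print('plate far edge yaw',np.degrees(np.arctan2(vy,vx)),'lateral of carriage',(P.mean(0)-mid)@n+34, 'pix',pts[0],pts[-1])
s=get_state();tcp=s['tcp_pos'][:2];print('tcp lat',(tcp-mid)@n)
# plate x-centre from row 230 edges
A=onz(c,216.7,232,zp)[:2];B=onz(c,346,232,zp)[:2];M=(A+B)/2
print('car centre along',(M-mid)@e,'tcp along',(tcp-mid)@e)
# rail tip: taper 3mm lower at tip (z=29)
for u,v in((173,222),(175.5,235)): print('tip along',(onz(c,u,v,29)[:2]-mid)@e)
print('tip foot',(onz(c,182.5,215,6)[:2]-mid)@e)
# top view
im,c=pickle.load(open('top3.pkl','rb'))
H,S,V=cv2.split(cv2.cvtColor(im,cv2.COLOR_BGR2HSV))
w=((S<60)&(V>110)).astype(np.uint8);w[:, :195]=0;w[:,280:]=0;w[:165]=0;w[225:]=0
t=[];b=[]
for u in range(228,254):
    r=np.where(w[:,u])[0]
    if len(r): t.append(onz(c,u,r[0]-.5,32)[:2]);b.append(onz(c,u,r[-1]+.5,32)[:2])
t=np.array(t);b=np.array(b)
for q,P in(('far',t),('near',b)):
    vx,vy,x,y=cv2.fitLine(P.astype(np.float32),cv2.DIST_HUBER,0,.01,.01).ravel(); print('top',q,np.degrees(np.arctan2(vy,vx)),'lat rel',(P.mean(0)-mid)@n)
r=((((H<8)|(H>172))&(S>150)&(V>100)).astype(np.uint8));r[:, :195]=0;r[:,280:]=0;r[:165]=0;r[225:]=0
ys,xs=np.where(r);R=np.array([onz(c,x,y,42)[:2] for x,y in zip(xs,ys)]);q=(R-mid)@e
print('stop along pct',np.percentile(q,[2,50,98]),'home tcp target = face-35; world face', )
cv2.imwrite('pics/t3.png',cv2.resize(im[150:270,200:360],(800,600),interpolation=cv2.INTER_CUBIC))
E
python3 m4.py
```

```text
plate far edge yaw 106.42993 lateral of carriage 2.342457931352783 pix (224, np.float64(204.5)) (338, np.float64(204.5))
tcp lat 1.0168935607399447
car centre along -145.40596379382947 tcp along -144.15180839600683
tip along -62.81127787545008
tip along -63.46307916617068
tip foot -62.58757328628083
top far -72.12293 lat rel -20.529058226811188
top near 27.284937 lat rel 45.14720688717599
stop along pct [73.41000551 80.6904185  89.12764755] home tcp target = face-35; world face
```

View pics/t3.png

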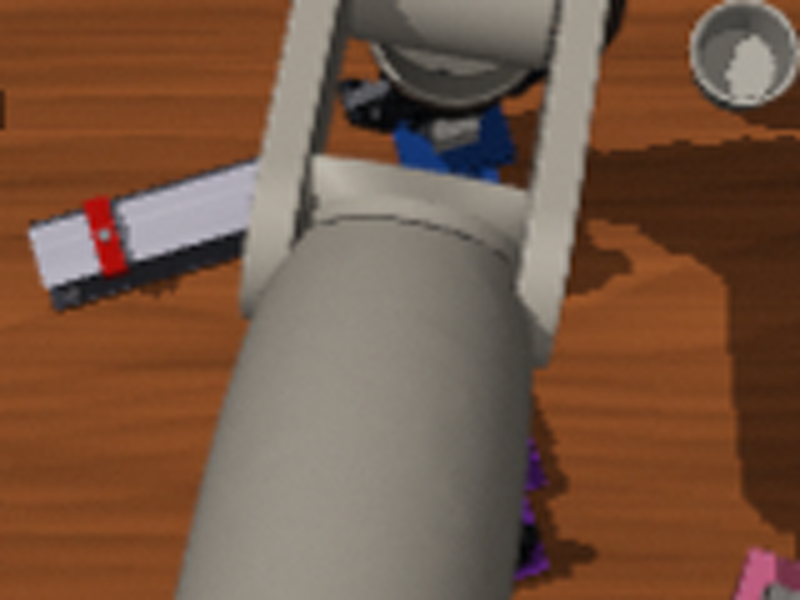

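The carriage is 2.3 mm off laterally and 0.74° off in yaw. I'll correct both, come down to sliding height before the tip, and re-measure there.

```bash
python3 -m jog '[{"delta_pos":[-1,4,-12],"angular":[0,0,0.013],"jaw":0},{"delta_pos":[-0.7,4,-12],"angular":[0,0,0],"jaw":0},{"delta_pos":[-0.7,4,-10],"angular":[0,0,0],"jaw":0},{"delta_pos":[-0.7,4,-9],"angular":[0,0,0],"jaw":0},{"delta_pos":[-0.6,3.8,-6],"angular":[0,0,0],"jaw":0}]'
python3 -m jog '[{"delta_pos":[0,0,0],"angular":[0,0,0],"jaw":0},{"delta_pos":[0,0,0],"angular":[0,0,0],"jaw":0},{"delta_pos":[0,0,0],"angular":[0,0,0],"jaw":0},{"delta_pos":[0,0,0],"angular":[0,0,0],"jaw":0},{"delta_pos":[0,0,0],"angular":[0,0,0],"jaw":0}]'
cat > m5.py <<'E'
from h import *
import sys
im,c=snap('wrist',sys.argv[1])
s=get_state();tcp=s['tcp_pos'];zp=tcp[2]-5.1
H,S,V=cv2.split(cv2.cvtColor(im,cv2.COLOR_BGR2HSV))
w=((S<70)&(V>170)).astype(np.uint8); u0,u1,v0,v1=map(int,sys.argv[2:6])
def fit(pts,z):
    P=np.array([onz(c,*p,z)[:2] for p in pts]); vx,vy,x,y=cv2.fitLine(P.astype(np.float32),cv2.DIST_HUBER,0,.01,.01).ravel()
    if vy<0: vx,vy=-vx,-vy
    return np.array([x,y]),np.array([vx,vy])
t=[];b=[]
for u in range(u0,u1,2):
    r=np.where(w[v0:v1,u])[0]+v0
    if len(r): t.append((u,r[0]-.5));b.append((u,r[-1]+.5))
print('rail px',t[0],t[-1],b[0],b[-1])
a=fit(t,32);b=fit(b,32);e=a[1]+b[1];e/=np.linalg.norm(e);n=np.array([-e[1],e[0]]);mid=(a[0]+b[0])/2
ang=lambda v:np.degrees(np.arctan2(v[1],v[0])).round(2)
print('rail yaws',ang(a[1]),ang(b[1]),'width',((b[0]-a[0])@n).round(2))
pts=[]
for u in range(224,341,3):
    g=np.diff(cv2.GaussianBlur(im[196:212,u,0].astype(float)[:,None],(1,3),0).ravel()); pts.append((u,196+g[4:].argmax()+4+.5))
p=fit(pts,zp);M=(onz(c,216.7,232,zp)+onz(c,346,232,zp))[:2]/2
print('carr yaw',ang(p[1]),'tool',np.degrees(s['tool_rot'][2])+180,'lateral by far edge',((p[0]-mid)@n+34).round(2),'tcp lat',((tcp[:2]-mid)@n).round(2),'along',((M-mid)@e).round(1))
print('e',e,'mid',mid); d=np.load('e.npy');print('old-rail lat of tcp',(tcp[:2]-d[:2])@np.array([-d[3],d[2]]))
print(tcp,s['tool_rot'],s['time_s'],s['ft_force'],s['finger_gap'])
E
python3 m5.py w4.png 20 120 150 300
```

```text
time_s: 5.77
tcp_pos: [586.4, -2.6, 46.3]
tool_rot: [-1.573, 0.001, -1.27]
ft_force: [0.1, -0.1, -5.7]
finger_gap: 26.9
time_s: 6.18
tcp_pos: [587.5, -3.4, 48.8]
tool_rot: [-1.57, -0.0, -1.27]
ft_force: [0.5, -0.3, -5.2]
finger_gap: 26.9
rail px (20, np.float64(222.5)) (118, np.float64(222.5)) (20, np.float64(281.5)) (118, np.float64(284.5))
rail yaws 107.42 107.06 width 40.56
carr yaw 107.23 tool 107.22199990618554 lateral by far edge -0.49 tcp lat -1.63 along -130.9
e [-0.29632434  0.95508736] mid [547.42957 120.17995]
old-rail lat of tcp -1.8007421970262243
[587.48787779  -3.43052224  48.70384942] [-1.57013439e+00 -2.47070420e-04 -1.27021572e+00] 6.2333 [-0.1504292   0.56476325 -4.48363789] 26.801013770951155
```

View pics/w4.png

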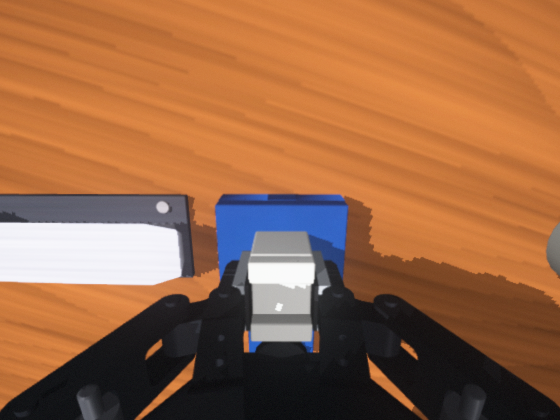

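```bash
python3 -m jog '[{"delta_pos":[-2,4.6,-0.2],"angular":[0,0,0],"jaw":0},{"delta_pos":[-1.5,4.8,0],"angular":[0,0,0],"jaw":0},{"delta_pos":[-1.5,4.8,0],"angular":[0,0,0],"jaw":0},{"delta_pos":[-1.5,4.8,0],"angular":[0,0,0],"jaw":0},{"delta_pos":[-1.5,4.8,0],"angular":[0,0,0],"jaw":0}]'
python3 -m jog '[{"delta_pos":[-0.6,1.9,0],"angular":[0,0,0],"jaw":0},{"delta_pos":[-0.6,1.9,0],"angular":[0,0,0],"jaw":0},{"delta_pos":[-0.6,1.9,0],"angular":[0,0,0],"jaw":0},{"delta_pos":[-0.6,1.9,0],"angular":[0,0,0],"jaw":0},{"delta_pos":[-0.6,1.9,0],"angular":[0,0,0],"jaw":0}]'
python3 -m jog '[{"delta_pos":[-0.6,1.9,0],"angular":[0,0,0],"jaw":0},{"delta_pos":[-0.6,1.9,0],"angular":[0,0,0],"jaw":0},{"delta_pos":[-0.6,1.9,0],"angular":[0,0,0],"jaw":0},{"delta_pos":[-0.6,1.9,0],"angular":[0,0,0],"jaw":0},{"delta_pos":[-0.6,1.9,0],"angular":[0,0,0],"jaw":0}]'
python3 m5.py w5.png 20 100 150 300
```

```text
time_s: 6.65
tcp_pos: [579.1, 21.2, 48.1]
tool_rot: [-1.571, 0.0, -1.27]
ft_force: [0.7, 0.4, -4.9]
finger_gap: 26.5
time_s: 7.07
tcp_pos: [576.2, 30.1, 48.1]
tool_rot: [-1.571, 0.0, -1.27]
ft_force: [-0.6, -0.0, -4.9]
finger_gap: 27.1
time_s: 7.48
tcp_pos: [573.2, 39.7, 48.1]
tool_rot: [-1.571, 0.0, -1.27]
ft_force: [0.2, 0.0, -4.4]
finger_gap: 27.3
rail px (24, np.float64(222.5)) (98, np.float64(221.5)) (24, np.float64(223.5)) (98, np.float64(282.5))
rail yaws 106.74 103.11 width 40.28
carr yaw 107.24 tool 107.2397172429851 lateral by far edge -4.41 tcp lat -5.56 along -130.9
e [-0.25755632  0.9662633 ] mid [534.1564  164.55682]
old-rail lat of tcp -0.8808799464158525
[573.10739188  40.00274426  48.05585509] [-1.57080496e+00  2.50370508e-04 -1.26990650e+00] 7.5333 [-0.28004821  0.33525067 -4.6860878 ] 26.813826280311247
```

```bash
python3 -m jog '[{"delta_pos":[-0.9,4,0],"angular":[0,0,0],"jaw":0},{"delta_pos":[-1.2,3.8,0],"angular":[0,0,0],"jaw":0},{"delta_pos":[-1.2,3.8,0],"angular":[0,0,0],"jaw":0},{"delta_pos":[-1.2,3.8,0],"angular":[0,0,0],"jaw":0},{"delta_pos":[-1.2,3.8,0],"angular":[0,0,0],"jaw":0}]'
python3 -m jog '[{"delta_pos":[-1.2,3.8,0],"angular":[0,0,0],"jaw":0},{"delta_pos":[-1.2,3.8,0],"angular":[0,0,0],"jaw":0},{"delta_pos":[-1.2,3.8,0],"angular":[0,0,0],"jaw":0},{"delta_pos":[-1.2,3.8,0],"angular":[0,0,0],"jaw":0},{"delta_pos":[-1.2,3.8,0],"angular":[0,0,0],"jaw":0}]'
python3 - <<'E'
from h import *
im,c=snap('wrist','w6.png');s=get_state();t=s['tcp_pos'];print(t,s['ft_force'],s['ft_torque'],s['tool_rot'])
H,S,V=cv2.split(cv2.cvtColor(im,cv2.COLOR_BGR2HSV))
r=((H<8)|(H>172))&(S>150)&(V>60); r[330:]=0;r[:,220:]=0
for v in range(190,320,8):
    u=np.where(r[v])[0]
    if len(u): print(v,u[0],u[-1],end=' | ')
E
```

```text
time_s: 7.95
tcp_pos: [567.4, 59.2, 48.1]
tool_rot: [-1.571, 0.0, -1.27]
ft_force: [-0.4, -0.2, -4.7]
finger_gap: 26.9
time_s: 8.37
tcp_pos: [561.4, 78.1, 48.1]
tool_rot: [-1.571, 0.0, -1.27]
ft_force: [0.7, -0.7, -4.3]
finger_gap: 27.0
[561.20209765  78.68890041  48.04461797] [-0.16892436  1.40235366 -4.41892756] [ 0.11896352 -0.05194847 -0.02845201] [-1.57087237e+00  4.13753215e-04 -1.26974202e+00]
214 58 91 | 222 49 85 | 230 52 86 | 238 54 88 | 246 56 90 | 254 57 91 | 262 59 93 | 270 61 95 | 278 64 96 | 286 64 104 | 294 66 95 |
```

View pics/w6.png

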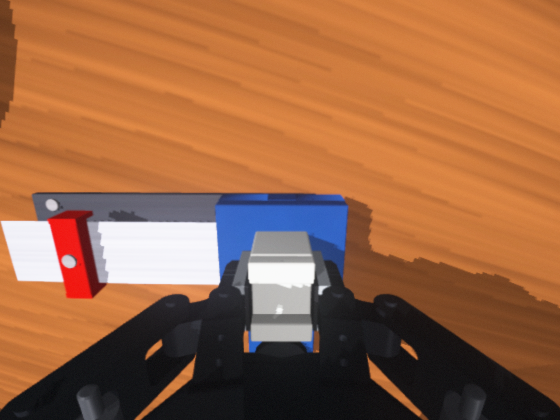

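The carriage is on the rail with free-air forces only (weight). The stop's face edge is at u≈91 and the plate edge at u≈218, so about 67 mm remain. I'll go 50 mm, then measure.

```bash
python3 -m jog '[{"delta_pos":[-1.5,4.8,0],"angular":[0,0,0],"jaw":0},{"delta_pos":[-1.5,4.8,0],"angular":[0,0,0],"jaw":0},{"delta_pos":[-1.5,4.8,0],"angular":[0,0,0],"jaw":0},{"delta_pos":[-1.5,4.8,0],"angular":[0,0,0],"jaw":0},{"delta_pos":[-1.5,4.8,0],"angular":[0,0,0],"jaw":0}]'
python3 -m jog '[{"delta_pos":[-1.5,4.8,0],"angular":[0,0,0],"jaw":0},{"delta_pos":[-1.5,4.8,0],"angular":[0,0,0],"jaw":0},{"delta_pos":[-1.5,4.8,0],"angular":[0,0,0],"jaw":0},{"delta_pos":[-1.5,4.8,0],"angular":[0,0,0],"jaw":0},{"delta_pos":[-1.5,4.8,0],"angular":[0,0,0],"jaw":0}]'
python3 - <<'E'
from h import *
im,c=snap('wrist','w7.png');s=get_state();t=s['tcp_pos'];print(t,s['ft_force'],s['ft_torque'],s['tool_rot'])
H,S,V=cv2.split(cv2.cvtColor(im,cv2.COLOR_BGR2HSV))
r=((H<8)|(H>172))&(S>150)&(V>60); r[330:]=0;r[:,225:]=0
b=(H>105)&(H<125)&(S>100)&(V>60)
e=np.array([-.2963,.9551])
for v in range(222,262,4):
    u=np.where(r[v])[0];k=np.where(b[v])[0]
    if len(u): print(v,u[0],u[-1],k[0],'gap',((onz(c,u[-1]+.5,v,42)-onz(c,k[0]-.5,v,t[2]-5.1))[:2]@e).round(1))
E
```

```text
time_s: 8.83
tcp_pos: [553.9, 102.3, 48.1]
tool_rot: [-1.571, 0.0, -1.27]
ft_force: [0.1, -0.6, -4.0]
finger_gap: 27.0
time_s: 9.25
tcp_pos: [546.4, 126.2, 48.1]
tool_rot: [-1.571, 0.0, -1.27]
ft_force: [0.5, 0.6, -5.0]
finger_gap: 27.0
[546.12835273 126.94169635  48.0583505 ] [-0.70577666  1.28010809 -5.08220489] [ 0.12172745 -0.06700593 -0.04569033] [-1.57083605e+00  4.58343013e-04 -1.26969478e+00]
222 138 170 216 gap 24.6
226 139 170 217 gap 25.2
230 140 170 217 gap 25.3
234 140 171 217 gap 24.9
238 141 171 218 gap 25.5
242 142 171 218 gap 25.6
246 142 172 218 gap 25.2
250 143 172 218 gap 25.3
254 143 173 219 gap 25.4
258 144 173 219 gap 25.5
```

```bash
python3 -m jog '[{"delta_pos":[-1.2,3.8,0],"angular":[0,0,0],"jaw":0},{"delta_pos":[-1.2,3.8,0],"angular":[0,0,0],"jaw":0},{"delta_pos":[-1.2,3.8,0],"angular":[0,0,0],"jaw":0},{"delta_pos":[-1.2,3.8,0],"angular":[0,0,0],"jaw":0},{"delta_pos":[-0.6,1.9,0],"angular":[0,0,0],"jaw":0}]'
python3 -m jog '[{"delta_pos":[-0.15,0.48,0],"angular":[0,0,0],"jaw":0},{"delta_pos":[-0.15,0.48,0],"angular":[0,0,0],"jaw":0},{"delta_pos":[-0.15,0.48,0],"angular":[0,0,0],"jaw":0},{"delta_pos":[-0.15,0.48,0],"angular":[0,0,0],"jaw":0},{"delta_pos":[-0.15,0.48,0],"angular":[0,0,0],"jaw":0}]'
python3 - <<'E'
from h import *
im,c=snap('wrist','w8.png');s=get_state();t=s['tcp_pos'];print(t,s['ft_force'],s['ft_torque'],s['tool_rot'])
H,S,V=cv2.split(cv2.cvtColor(im,cv2.COLOR_BGR2HSV))
r=((H<8)|(H>172))&(S>150)&(V>60); r[330:]=0;r[:,225:]=0
b=(H>105)&(H<125)&(S>100)&(V>60)
e=np.array([-.2963,.9551])
for v in range(222,262,6):
    u=np.where(r[v])[0];k=np.where(b[v])[0]
    if len(u): print(v,u[0],u[-1],k[0],'gap',((onz(c,u[-1]+.5,v,42)-onz(c,k[0]-.5,v,t[2]-5.1))[:2]@e).round(1))
E
```

```text
time_s: 9.72
tcp_pos: [541.0, 143.3, 48.1]
tool_rot: [-1.571, 0.0, -1.27]
ft_force: [-0.7, -0.2, -5.1]
finger_gap: 27.1
time_s: 10.13
tcp_pos: [540.4, 145.2, 48.1]
tool_rot: [-1.571, 0.0, -1.27]
ft_force: [0.5, 0.8, -4.6]
finger_gap: 27.3
[540.40106094 145.24867438  48.0669118 ] [ 0.40772236  0.7076757  -5.29183523] [ 0.07530222 -0.04192853  0.00680977] [-1.57078179e+00  1.20762598e-04 -1.27013819e+00]
222 175 206 216 gap 5.1
228 176 206 217 gap 5.6
234 177 206 217 gap 5.7
240 177 207 217 gap 5.2
246 178 207 218 gap 5.7
252 179 208 218 gap 5.2
258 179 208 219 gap 5.8
```

```bash
python3 -m jog '[{"delta_pos":[-0.18,0.57,0],"angular":[0,0,0],"jaw":0},{"delta_pos":[-0.18,0.57,0],"angular":[0,0,0],"jaw":0},{"delta_pos":[-0.18,0.57,0],"angular":[0,0,0],"jaw":0},{"delta_pos":[-0.18,0.57,0],"angular":[0,0,0],"jaw":0},{"delta_pos":[-0.18,0.57,0],"angular":[0,0,0],"jaw":0}]'
python3 -m jog '[{"delta_pos":[-0.06,0.19,0],"angular":[0,0,0],"jaw":0},{"delta_pos":[-0.06,0.19,0],"angular":[0,0,0],"jaw":0},{"delta_pos":[-0.06,0.19,0],"angular":[0,0,0],"jaw":0},{"delta_pos":[-0.06,0.19,0],"angular":[0,0,0],"jaw":0},{"delta_pos":[-0.06,0.19,0],"angular":[0,0,0],"jaw":0}]'
```

```text
time_s: 10.6
tcp_pos: [539.5, 148.1, 48.1]
tool_rot: [-1.571, 0.0, -1.27]
ft_force: [-0.2, -0.3, -4.8]
finger_gap: 27.6
time_s: 11.02
tcp_pos: [539.2, 149.1, 48.1]
tool_rot: [-1.571, 0.0, -1.27]
ft_force: [0.2, 0.0, -4.5]
finger_gap: 27.3
```

```bash
python3 -m jog '[{"delta_pos":[-0.05,0.14,0],"angular":[0,0,0],"jaw":0},{"delta_pos":[-0.05,0.14,0],"angular":[0,0,0],"jaw":0},{"delta_pos":[-0.05,0.14,0],"angular":[0,0,0],"jaw":0},{"delta_pos":[-0.05,0.14,0],"angular":[0,0,0],"jaw":0},{"delta_pos":[-0.05,0.14,0],"angular":[0,0,0],"jaw":0}]'
sleep 0
python3 - <<'E'
from h import *
print(get_state()['ft_force'])
E
```

```text
time_s: 11.43
tcp_pos: [538.9, 149.7, 48.1]
tool_rot: [-1.571, 0.0, -1.27]
ft_force: [0.6, 1.2, -5.6]
finger_gap: 27.1
[ 0.56906976  1.15110527 -5.57062163]
```

```bash
python3 -m jog '[{"delta_pos":[-0.03,0.1,0],"angular":[0,0,0],"jaw":0},{"delta_pos":[-0.03,0.1,0],"angular":[0,0,0],"jaw":0},{"delta_pos":[-0.03,0.1,0],"angular":[0,0,0],"jaw":0},{"delta_pos":[-0.03,0.1,0],"angular":[0,0,0],"jaw":0},{"delta_pos":[-0.03,0.1,0],"angular":[0,0,0],"jaw":0}]'
```

```text
time_s: 11.85
tcp_pos: [538.8, 150.3, 48.1]
tool_rot: [-1.571, 0.0, -1.27]
ft_force: [-0.0, -0.6, -5.3]
finger_gap: 26.7
```

```bash
python3 -m jog '[{"delta_pos":[-0.03,0.1,0],"angular":[0,0,0],"jaw":0},{"delta_pos":[-0.03,0.1,0],"angular":[0,0,0],"jaw":0},{"delta_pos":[-0.03,0.1,0],"angular":[0,0,0],"jaw":0},{"delta_pos":[-0.03,0.1,0],"angular":[0,0,0],"jaw":0},{"delta_pos":[-0.03,0.1,0],"angular":[0,0,0],"jaw":0}]'
```

```text
time_s: 12.27
tcp_pos: [538.7, 150.8, 48.1]
tool_rot: [-1.571, 0.0, -1.27]
ft_force: [0.4, 0.3, -4.8]
finger_gap: 26.9
```

```bash
python3 -m jog '[{"delta_pos":[-0.03,0.1,0],"angular":[0,0,0],"jaw":0},{"delta_pos":[-0.03,0.1,0],"angular":[0,0,0],"jaw":0},{"delta_pos":[-0.03,0.1,0],"angular":[0,0,0],"jaw":0},{"delta_pos":[-0.03,0.1,0],"angular":[0,0,0],"jaw":0},{"delta_pos":[-0.03,0.1,0],"angular":[0,0,0],"jaw":0}]'
```

```text
time_s: 12.68
tcp_pos: [538.5, 151.3, 48.1]
tool_rot: [-1.571, 0.0, -1.27]
ft_force: [0.1, 0.8, -5.7]
finger_gap: 27.1
```

```bash
python3 -m jog '[{"delta_pos":[-0.03,0.1,0],"angular":[0,0,0],"jaw":0},{"delta_pos":[-0.03,0.1,0],"angular":[0,0,0],"jaw":0},{"delta_pos":[-0.03,0.1,0],"angular":[0,0,0],"jaw":0},{"delta_pos":[-0.03,0.1,0],"angular":[0,0,0],"jaw":0},{"delta_pos":[-0.03,0.1,0],"angular":[0,0,0],"jaw":0}]'
```

```text
time_s: 13.1
tcp_pos: [538.4, 151.6, 48.1]
tool_rot: [-1.571, -0.0, -1.27]
ft_force: [1.0, -2.6, -4.1]
finger_gap: 27.1
```

```bash
python3 -m jog '[{"delta_pos":[-0.03,0.1,0],"angular":[0,0,0],"jaw":0},{"delta_pos":[-0.03,0.1,0],"angular":[0,0,0],"jaw":0},{"delta_pos":[-0.03,0.1,0],"angular":[0,0,0],"jaw":0},{"delta_pos":[0,0,0],"angular":[0,0,0],"jaw":0},{"delta_pos":[0,0,0],"angular":[0,0,0],"jaw":0}]'
```

```text
time_s: 13.52
tcp_pos: [538.4, 151.7, 48.1]
tool_rot: [-1.571, -0.001, -1.27]
ft_force: [0.7, -5.1, -3.8]
finger_gap: 27.2
```

Contact: axial force is about 5 N, with stiffness around 10 N/mm. I'll add a little and hold.

```bash
python3 -m jog '[{"delta_pos":[-0.03,0.1,0],"angular":[0,0,0],"jaw":0},{"delta_pos":[-0.03,0.1,0],"angular":[0,0,0],"jaw":0},{"delta_pos":[0,0,0],"angular":[0,0,0],"jaw":0},{"delta_pos":[0,0,0],"angular":[0,0,0],"jaw":0},{"delta_pos":[0,0,0],"angular":[0,0,0],"jaw":0}]'
```

```text
time_s: 13.93
tcp_pos: [538.4, 151.7, 48.1]
tool_rot: [-1.571, -0.001, -1.27]
ft_force: [1.5, -7.9, -4.8]
finger_gap: 27.3
```

```bash
python3 -m jog '[{"delta_pos":[0,0,-0.3],"angular":[0,0,0],"jaw":0},{"delta_pos":[0,0,-0.3],"angular":[0,0,0],"jaw":0},{"delta_pos":[0,0,-0.2],"angular":[0,0,0],"jaw":0},{"delta_pos":[0,0,0],"angular":[0,0,0],"jaw":0},{"delta_pos":[0,0,0],"angular":[0,0,0],"jaw":0}]'
python3 -m jog '[{"delta_pos":[0,0,0],"angular":[0,0,0],"jaw":32},{"delta_pos":[0,0,0],"angular":[0,0,0],"jaw":36},{"delta_pos":[0,0,0],"angular":[0,0,0],"jaw":42},{"delta_pos":[0,0,0],"angular":[0,0,0],"jaw":50},{"delta_pos":[0,0,0],"angular":[0,0,0],"jaw":50}]'
python3 -m jog '[{"delta_pos":[0,0,6],"angular":[0,0,0],"jaw":50},{"delta_pos":[0,0,15],"angular":[0,0,0],"jaw":50},{"delta_pos":[0,0,25],"angular":[0,0,0],"jaw":50},{"delta_pos":[0,0,25],"angular":[0,0,0],"jaw":50},{"delta_pos":[0,0,20],"angular":[0,0,0],"jaw":50}]'
python3 -m jog '[{"delta_pos":[6,2,5],"angular":[0,0,0],"jaw":50},{"delta_pos":[6,2,5],"angular":[0,0,0],"jaw":50},{"delta_pos":[0,0,0],"angular":[0,0,0],"jaw":50},{"delta_pos":[0,0,0],"angular":[0,0,0],"jaw":50},{"delta_pos":[0,0,0],"angular":[0,0,0],"jaw":50}]'
python3 - <<'E'
from h import *
import pickle
im,c=snap('wrist','w9.png');pickle.dump((im,c),open('w9.pkl','wb'));s=get_state();print(s['tcp_pos'],s['ft_force'],s['tool_rot'],s['q'])
E
```

```text
time_s: 14.35
tcp_pos: [538.5, 151.7, 47.5]
tool_rot: [-1.57, -0.001, -1.27]
ft_force: [0.7, -8.0, -1.7]
finger_gap: 26.5
time_s: 14.77
tcp_pos: [538.3, 152.4, 47.4]
tool_rot: [-1.571, 0.0, -1.27]
ft_force: [-0.0, -0.2, 0.8]
finger_gap: 50.0
time_s: 15.18
tcp_pos: [538.4, 152.3, 140.6]
tool_rot: [-1.57, -0.0, -1.27]
ft_force: [0.7, -0.3, 0.6]
finger_gap: 49.8
time_s: 15.6
tcp_pos: [549.7, 156.2, 146.9]
tool_rot: [-1.573, 0.0, -1.27]
ft_force: [0.5, -0.1, 0.5]
finger_gap: 49.8
[549.70533865 156.17196718 147.0577298 ] [-0.71401533  0.41438821 -0.06803053] [-1.57270541e+00  3.99960331e-04 -1.26998758e+00] [1.41954121e-01 1.86692273e-01 1.56736572e+00 9.44798466e-05
 1.38948298e+00 1.41192419e+00]
```

View pics/w9.png

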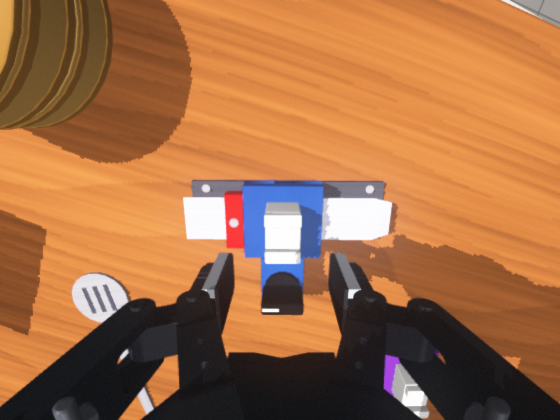

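Home: the plate's left edge (244) is against the red stop's edge (243); knob at about (283,298). Locating the knob now.

```bash
cat > m9.py <<'E'
from h import *
import pickle
im,c=pickle.load(open('w9.pkl','rb'))
H,S,V=cv2.split(cv2.cvtColor(im,cv2.COLOR_BGR2HSV))
e=np.array([-.2963,.9551]);n=np.array([-e[1],e[0]]); t0=np.array([538.4,151.7])
rel=lambda p:(((p[:2]-t0)@e).round(2),((p[:2]-t0)@n).round(2))
b=(H>105)&(H<125)&(S>100)&(V>60)
for v in(195,200): 
    k=np.where(b[v,230:335])[0]+230; print('plate row',v,k[0],k[-1],rel((onz(c,k[0]-.5,v,42)+onz(c,k[-1]+.5,v,42))/2))
for u in (255,262,300,315):
    k=np.where(b[170:300,u])[0]+170; print('plate col',u,k[0],k[-1]); 
    print([ (v,int(im[v,u,0])) for v in range(178,192)])
w=(S<70)&(V>110)
for v in range(200,264,4):
    k=np.where(w[v,255:310])[0]+255
    if len(k): print('blk',v,k[0],k[-1],V[v,283])
g=V
for v in range(262,318,4):
    k=np.where(V[v,250:316]<50)[0]+250
    if len(k): print('knob',v,k[0],k[-1],V[v,283])
for z,nm,v,y in((78.1,'bar near',314,70),(78.1,'bar mid',300,0)): print(nm,rel(onz(c,283,v,z)))
# predicted pixel of bar corners given centre = t0+1.1n+64n
for ly in(0,1.1):
  for sx,sy in((-18,-6),(18,-6),(18,6),(-18,6)):
    P=t0+e*sx+n*(ly+64+sy); print(ly,sx,sy,np.round(proj(c,[*P,78.1]),1))
  print('plate far edge',np.round(proj(c,[*(t0+n*(ly-34)),42]),1),'block top far/near',np.round(proj(c,[*(t0+n*(ly-20)),80]),1),np.round(proj(c,[*(t0+n*(ly+20)),80]),1))
E
python3 m9.py
```

```text
plate row 195 243 323 (np.float64(-1.53), np.float64(-24.68))
plate row 200 243 322 (np.float64(-1.11), np.float64(-20.21))
plate col 255 181 256
[(178, 87), (179, 91), (180, 114), (181, 144), (182, 153), (183, 141), (184, 121), (185, 153), (186, 200), (187, 220), (188, 221), (189, 222), (190, 221), (191, 222)]
plate col 262 181 291
[(178, 87), (179, 97), (180, 140), (181, 177), (182, 182), (183, 162), (184, 125), (185, 148), (186, 199), (187, 220), (188, 223), (189, 222), (190, 222), (191, 222)]
plate col 300 181 285
[(178, 85), (179, 83), (180, 100), (181, 126), (182, 139), (183, 138), (184, 126), (185, 138), (186, 183), (187, 218), (188, 221), (189, 222), (190, 221), (191, 221)]
plate col 315 181 257
[(178, 88), (179, 91), (180, 125), (181, 178), (182, 198), (183, 183), (184, 145), (185, 130), (186, 171), (187, 214), (188, 219), (189, 222), (190, 222), (191, 221)]
blk 204 267 298 174
blk 208 266 299 176
blk 212 265 300 204
blk 216 264 301 253
blk 220 264 301 254
blk 224 264 301 254
blk 228 265 300 253
blk 232 265 300 254
blk 236 265 300 254
blk 240 265 300 254
blk 244 265 300 254
blk 248 265 300 246
blk 252 265 300 240
blk 256 264 300 254
blk 260 265 304 254
knob 286 282 297 52
knob 290 264 300 49
knob 294 264 300 50
knob 298 263 300 50
knob 302 263 301 49
bar near (np.float64(-1.52), np.float64(69.71))
bar mid (np.float64(-1.49), np.float64(55.9))
0 -18 -6 [302.8 302.1]
0 18 -6 [259.6 302.1]
0 18 6 [259.9 314.3]
0 -18 6 [302.5 314.3]
plate far edge [281.2 184.4] block top far/near [281.3 213.7] [281.2 262.1]
1.1 -18 -6 [302.8 303.3]
1.1 18 -6 [259.6 303.3]
1.1 18 6 [259.9 315.3]
1.1 -18 6 [302.5 315.4]
plate far edge [281.2 185.7] block top far/near [281.3 215.1] [281.2 263.4]
```

```bash
for i in 1; do python3 -m jog '[{"delta_pos":[-4.9,-1.56,0],"angular":[0,0,0.1047],"jaw":45},{"delta_pos":[-4.9,-1.56,0],"angular":[0,0,0.1047],"jaw":45},{"delta_pos":[-4.9,-1.56,0],"angular":[0,0,0.1047],"jaw":45},{"delta_pos":[-4.9,-1.56,0],"angular":[0,0,0.1047],"jaw":45},{"delta_pos":[-4.9,-1.56,0],"angular":[0,0,0.1047],"jaw":45}]'
python3 -m jog '[{"delta_pos":[-4.9,-1.56,0],"angular":[0,0,0.1047],"jaw":45},{"delta_pos":[-4.9,-1.56,0],"angular":[0,0,0.1047],"jaw":45},{"delta_pos":[-4.9,-1.56,0],"angular":[0,0,0.1047],"jaw":45},{"delta_pos":[-4.9,-1.56,0],"angular":[0,0,0.1047],"jaw":45},{"delta_pos":[-4.9,-1.56,0],"angular":[0,0,0.1047],"jaw":45}]'
python3 -m jog '[{"delta_pos":[-4.9,-1.56,0],"angular":[0,0,0.1047],"jaw":45},{"delta_pos":[-4.9,-1.56,0],"angular":[0,0,0.1047],"jaw":45},{"delta_pos":[-4.9,-1.56,0],"angular":[0,0,0.1047],"jaw":45},{"delta_pos":[-4.9,-1.56,0],"angular":[0,0,0.1047],"jaw":45},{"delta_pos":[-4.9,-1.56,0],"angular":[0,0,0.1047],"jaw":45}]'; done
python3 -m jog '[{"delta_pos":[0,0,-10],"angular":[0,0,0],"jaw":45},{"delta_pos":[0,0,-10],"angular":[0,0,0],"jaw":45},{"delta_pos":[0,0,-10],"angular":[0,0,0],"jaw":45},{"delta_pos":[0,0,0],"angular":[0,0,0],"jaw":45},{"delta_pos":[0,0,0],"angular":[0,0,0],"jaw":45}]'
python3 - <<'E'
from h import *
im,c=snap('wrist','w10.png');s=get_state();print(s['tcp_pos'],s['ft_force'],s['tool_rot'],s['q'])
print('predicted block top / knob',proj(c,[538.4,151.7,80]),proj(c,[476.4,132.8,78.1]))
E
```

```text
time_s: 16.07
tcp_pos: [525.0, 148.3, 147.5]
tool_rot: [-1.572, 0.001, -0.741]
ft_force: [0.2, 0.3, -0.5]
finger_gap: 45.1
time_s: 16.48
tcp_pos: [500.5, 140.5, 147.5]
tool_rot: [-1.571, 0.001, -0.218]
ft_force: [-0.3, 0.7, -0.6]
finger_gap: 45.5
time_s: 16.9
tcp_pos: [476.0, 132.7, 147.6]
tool_rot: [-1.571, 0.001, 0.306]
ft_force: [0.2, 0.1, 0.8]
finger_gap: 45.1
time_s: 17.32
tcp_pos: [476.4, 132.8, 117.2]
tool_rot: [-1.57, 0.002, 0.299]
ft_force: [-0.1, 1.1, 1.0]
finger_gap: 45.0
[476.67587434 132.86712315 117.84945091] [ 0.25036162 -0.06025715 -0.0173776 ] [-1.57056268e+00  1.01452486e-03  2.99151636e-01] [ 1.15977955e-01  5.23120865e-02  1.77992353e+00  4.65095344e-05
  1.31039715e+00 -1.83185560e-01]
predicted block top / knob (np.float64(378.93920149053815), np.float64(237.76887865086061)) (np.float64(280.66194371334535), np.float64(236.488762188322))
```

View pics/w10.png

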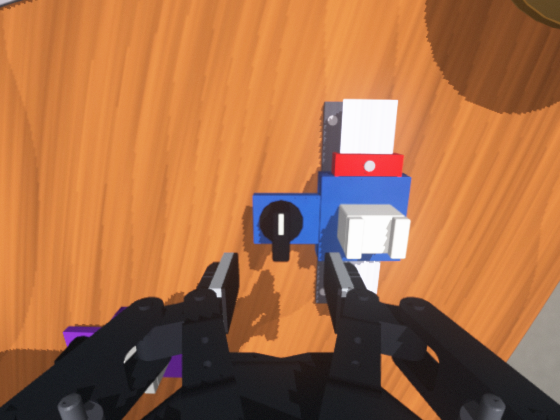

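The bar is centred at u=281, as predicted (280.7). I'll descend and grip the knob.

```bash
python3 -m jog '[{"delta_pos":[-0.2,0,-12],"angular":[0,0,0],"jaw":45},{"delta_pos":[0,0,-14],"angular":[0,0,0],"jaw":45},{"delta_pos":[0,0,-14],"angular":[0,0,0],"jaw":45},{"delta_pos":[0,0,-10],"angular":[0,0,0],"jaw":45},{"delta_pos":[0,0,-6],"angular":[0,0,0],"jaw":45}]'
python3 -m jog '[{"delta_pos":[0,0,0],"angular":[0,0,0],"jaw":35},{"delta_pos":[0,0,0],"angular":[0,0,0],"jaw":26},{"delta_pos":[0,0,0],"angular":[0,0,0],"jaw":20},{"delta_pos":[0,0,0],"angular":[0,0,0],"jaw":16},{"delta_pos":[0,0,0],"angular":[0,0,0],"jaw":13}]'
python3 - <<'E'
from h import *
s=get_state();print(s['tcp_pos'],s['ft_force'],s['ft_torque'],s['tool_rot'],s['finger_gap'])
E
```

```text
time_s: 17.78
tcp_pos: [476.4, 132.9, 61.4]
tool_rot: [-1.571, 0.001, 0.3]
ft_force: [-0.3, -0.2, -0.1]
finger_gap: 44.9
time_s: 18.2
tcp_pos: [476.5, 132.8, 62.8]
tool_rot: [-1.571, -0.0, 0.3]
ft_force: [-3.6, -1.2, 3.2]
finger_gap: 13.0
[476.53344736 132.7913661   62.78859677] [-3.60788025 -1.17731743  3.20101017] [-0.24266034  0.49249668 -0.03676374] [-1.57099652e+00 -1.12997647e-04  3.00476017e-01] 13.014625429857938
```

```bash
python3 -m jog '[{"delta_pos":[-0.4,-0.1,0],"angular":[0,0,0],"jaw":12},{"delta_pos":[0,0,0],"angular":[0,0,0],"jaw":8},{"delta_pos":[0,0,0],"angular":[0,0,0],"jaw":0},{"delta_pos":[0,0,0],"angular":[0,0,0],"jaw":0},{"delta_pos":[0,0,0],"angular":[0,0,0],"jaw":0}]'
python3 - <<'E'
from h import *
s=get_state();print(s['tcp_pos'],s['ft_force'],s['ft_torque'],s['tool_rot'],s['finger_gap'])
E
python3 -m jog '[{"delta_pos":[0,0,0],"angular":[0,0,-0.06],"jaw":0},{"delta_pos":[0,0,0],"angular":[0,0,-0.06],"jaw":0},{"delta_pos":[0,0,0],"angular":[0,0,-0.06],"jaw":0},{"delta_pos":[0,0,0],"angular":[0,0,-0.06],"jaw":0},{"delta_pos":[0,0,0],"angular":[0,0,-0.06],"jaw":0}]'
python3 - <<'E'
from h import *
s=get_state();print(s['tcp_pos'],s['ft_force'],s['ft_torque'],s['tool_rot'],s['finger_gap'])
E
```

```text
time_s: 18.62
tcp_pos: [476.2, 132.7, 62.6]
tool_rot: [-1.571, -0.0, 0.3]
ft_force: [-2.5, -1.3, 5.5]
finger_gap: 10.6
[476.20516343 132.69881819  62.56346521] [-2.47273931 -1.32579818  5.47742837] [-0.26168722  0.3602657  -0.11859217] [-1.57095015e+00 -2.10544089e-04  3.00430530e-01] 10.566964152734192
time_s: 19.03
tcp_pos: [476.2, 132.8, 62.5]
tool_rot: [-1.571, -0.0, -0.002]
ft_force: [-3.4, -1.5, 6.2]
finger_gap: 10.2
[476.16007084 132.7892036   62.51893478] [-3.4261724  -1.48415995  6.17118308] [-0.15609429  0.39894537  0.14769818] [-1.57074148e+00 -1.62953270e-04 -2.29759348e-03] 10.202771583227028
```

```bash
cat > st.py <<'E'
from h import *
s=get_state();f=s['ft_force'];e=np.array([-.2963,.9551]);n=np.array([-e[1],e[0]])
print('turn %.3f Fe %.1f Fn %.1f Fz %.1f Tz %.3f gap %.1f'%(0.300-s['tool_rot'][2],f[:2]@e,f[:2]@n,f[2],s['ft_torque'][2],s['finger_gap']),s['tcp_pos'].round(2))
E
python3 -m jog '[{"delta_pos":[-0.3,-0.1,0],"angular":[0,0,-0.05],"jaw":0},{"delta_pos":[0,0,0],"angular":[0,0,-0.05],"jaw":0},{"delta_pos":[0,0,0],"angular":[0,0,-0.05],"jaw":0},{"delta_pos":[0,0,0],"angular":[0,0,-0.05],"jaw":0},{"delta_pos":[0,0,0],"angular":[0,0,-0.05],"jaw":0}]'>/dev/null; python3 st.py
python3 -m jog '[{"delta_pos":[0,0,0],"angular":[0,0,-0.05],"jaw":0},{"delta_pos":[0,0,0],"angular":[0,0,-0.05],"jaw":0},{"delta_pos":[0,0,0],"angular":[0,0,-0.05],"jaw":0},{"delta_pos":[0,0,0],"angular":[0,0,-0.05],"jaw":0},{"delta_pos":[0,0,0],"angular":[0,0,-0.05],"jaw":0}]'>/dev/null; python3 st.py
```

```text
turn 0.552 Fe -0.3 Fn 1.1 Fz 3.5 Tz 0.110 gap 10.3 [476.08 132.74  62.5 ]
turn 0.802 Fe 1.0 Fn 1.8 Fz 3.3 Tz 0.094 gap 10.6 [476.09 132.76  62.5 ]
```

```bash
python3 -m jog '[{"delta_pos":[0,0,0],"angular":[0,0,-0.02],"jaw":0},{"delta_pos":[0,0,0],"angular":[0,0,-0.02],"jaw":0},{"delta_pos":[0,0,0],"angular":[0,0,-0.02],"jaw":0},{"delta_pos":[0,0,0],"angular":[0,0,-0.02],"jaw":0},{"delta_pos":[0,0,0],"angular":[0,0,-0.02],"jaw":0}]'>/dev/null; python3 st.py
python3 -m jog '[{"delta_pos":[0,0,0],"angular":[0,0,-0.02],"jaw":0},{"delta_pos":[0,0,0],"angular":[0,0,-0.02],"jaw":0},{"delta_pos":[0,0,0],"angular":[0,0,-0.02],"jaw":0},{"delta_pos":[0,0,0],"angular":[0,0,-0.02],"jaw":0},{"delta_pos":[0,0,0],"angular":[0,0,-0.02],"jaw":0}]'>/dev/null; python3 st.py
```

```text
turn 0.901 Fe 0.9 Fn -0.2 Fz 4.0 Tz 0.095 gap 10.7 [476.02 132.7   62.43]
turn 1.001 Fe 0.5 Fn 2.0 Fz 7.0 Tz 0.126 gap 10.5 [475.79 132.74  62.38]
```

```bash
python3 -m jog '[{"delta_pos":[0,0,0],"angular":[0,0,-0.02],"jaw":0},{"delta_pos":[0,0,0],"angular":[0,0,-0.02],"jaw":0},{"delta_pos":[0,0,0],"angular":[0,0,-0.02],"jaw":0},{"delta_pos":[0,0,0],"angular":[0,0,-0.02],"jaw":0},{"delta_pos":[0,0,0],"angular":[0,0,-0.02],"jaw":0}]'>/dev/null; python3 st.py
```

```text
turn 1.101 Fe 1.1 Fn 2.8 Fz 7.9 Tz 0.143 gap 10.4 [475.63 132.73  62.41]
```

```bash
python3 -m jog '[{"delta_pos":[-0.2,-0.06,0],"angular":[0,0,-0.02],"jaw":0},{"delta_pos":[-0.1,-0.03,0],"angular":[0,0,-0.02],"jaw":0},{"delta_pos":[-0.1,-0.03,0],"angular":[0,0,-0.02],"jaw":0},{"delta_pos":[-0.1,-0.03,0],"angular":[0,0,-0.02],"jaw":0},{"delta_pos":[-0.1,-0.03,0],"angular":[0,0,-0.02],"jaw":0}]'>/dev/null; python3 st.py
```

```text
turn 1.201 Fe 1.7 Fn 0.9 Fz 6.2 Tz 0.130 gap 10.6 [475.18 132.6   62.38]
```

```bash
python3 -m jog '[{"delta_pos":[-0.1,-0.03,0],"angular":[0,0,-0.02],"jaw":0},{"delta_pos":[-0.1,-0.03,0],"angular":[0,0,-0.02],"jaw":0},{"delta_pos":[-0.1,-0.03,0],"angular":[0,0,-0.02],"jaw":0},{"delta_pos":[0,0,0],"angular":[0,0,0],"jaw":0},{"delta_pos":[0,0,0],"angular":[0,0,0],"jaw":0}]'>/dev/null; python3 st.py
```

```text
turn 1.260 Fe 1.4 Fn -0.7 Fz 5.7 Tz 0.004 gap 10.5 [475.13 132.43  62.49]
```

```bash
python3 -m jog '[{"delta_pos":[0,0,0],"angular":[0,0,-0.015],"jaw":0},{"delta_pos":[0,0,0],"angular":[0,0,-0.015],"jaw":0},{"delta_pos":[0,0,0],"angular":[0,0,-0.015],"jaw":0},{"delta_pos":[0,0,0],"angular":[0,0,-0.015],"jaw":0},{"delta_pos":[0,0,0],"angular":[0,0,-0.015],"jaw":0}]'>/dev/null; python3 st.py
```

```text
turn 1.336 Fe -0.0 Fn -0.8 Fz 7.0 Tz 0.189 gap 10.4 [475.12 132.39  62.5 ]
```

```bash
python3 -m jog '[{"delta_pos":[0,0,0],"angular":[0,0,-0.015],"jaw":0},{"delta_pos":[0,0,0],"angular":[0,0,-0.015],"jaw":0},{"delta_pos":[0,0,0],"angular":[0,0,-0.015],"jaw":0},{"delta_pos":[0,0,0],"angular":[0,0,-0.015],"jaw":0},{"delta_pos":[0,0,0],"angular":[0,0,-0.015],"jaw":0}]'>/dev/null; python3 st.py
```

```text
turn 1.411 Fe -0.0 Fn 0.1 Fz 7.2 Tz 0.256 gap 10.4 [475.1  132.41  62.51]
```

Torque while turning is 0.15 N m above free, so it is firm (ideal screw about 40 N, below the 60 N limit). Letting go, lifting and checking.

```bash
python3 -m jog '[{"delta_pos":[0,0,0],"angular":[0,0,0],"jaw":0},{"delta_pos":[0,0,0],"angular":[0,0,0],"jaw":14},{"delta_pos":[0,0,0],"angular":[0,0,0],"jaw":22},{"delta_pos":[0,0,0],"angular":[0,0,0],"jaw":32},{"delta_pos":[0,0,0],"angular":[0,0,0],"jaw":40}]'; python3 st.py
python3 -m jog '[{"delta_pos":[0,0,8],"angular":[0,0,0],"jaw":40},{"delta_pos":[0,0,20],"angular":[0,0,0],"jaw":40},{"delta_pos":[0,0,25],"angular":[0,0,0],"jaw":40},{"delta_pos":[0,0,25],"angular":[0,0,0],"jaw":40},{"delta_pos":[0,0,10],"angular":[0,0,0],"jaw":40}]'
python3 -m jog '[{"delta_pos":[0,0,0],"angular":[0,0,0],"jaw":40},{"delta_pos":[0,0,0],"angular":[0,0,0],"jaw":40},{"delta_pos":[0,0,0],"angular":[0,0,0],"jaw":40},{"delta_pos":[0,0,0],"angular":[0,0,0],"jaw":40},{"delta_pos":[0,0,0],"angular":[0,0,0],"jaw":40}]' >/dev/null
python3 - <<'E'
from h import *
im,c=snap('wrist','w11.png');s=get_state();print(s['time_s'],s['tcp_pos'],s['ft_force'],s['ft_torque'])
e=np.array([-.2963,.9551]);n=np.array([-e[1],e[0]]);t0=np.array([538.4,151.7])
H,S,V=cv2.split(cv2.cvtColor(im,cv2.COLOR_BGR2HSV))
b=((H>105)&(H<125)&(S>100)&(V>60)); r=((H<8)|(H>172))&(S>150)&(V>60)
for nm,m,z in(('blue',b,42),('red',r,42)):
    n_,l,st,ce=cv2.connectedComponentsWithStats(m.astype(np.uint8)); i=1+st[1:,4].argmax()
    ys,xs=np.where(l==i);P=np.array([onz(c,x,y,z)[:2] for x,y in zip(xs,ys)])-t0
    print(nm,st[i],'along pct',np.percentile(P@e,[1,3,50,97,99]).round(1),'lat',np.percentile(P@n,[1,99]).round(1))
cv2.imwrite('pics/w11b.png',cv2.resize(im,(784,588)))
E
```

```text
time_s: 23.2
tcp_pos: [474.7, 132.3, 62.0]
tool_rot: [-1.571, 0.0, -1.11]
ft_force: [0.0, -0.2, -0.4]
finger_gap: 40.2
turn 1.410 Fe -0.2 Fn 0.1 Fz -0.4 Tz 0.021 gap 40.2 [474.69 132.33  62.02]
time_s: 23.62
tcp_pos: [475.8, 132.5, 154.0]
tool_rot: [-1.567, -0.001, -1.11]
ft_force: [0.8, 0.2, 0.5]
finger_gap: 40.4
24.0833 [474.6039784  132.33273668 149.50580724] [-0.33639444  1.00929921  0.22006143] [-0.03532166 -0.03464028 -0.03424413]
blue [ 248   84   97  149 6008] along pct [-35.  -33.8   3.4  31.9  33. ] lat [-31.4  84.7]
red [ 230   90   27   66 1090] along pct [34.6 34.9 41.9 49.1 49.4] lat [-24.6  24.9]
```

View pics/w11b.png

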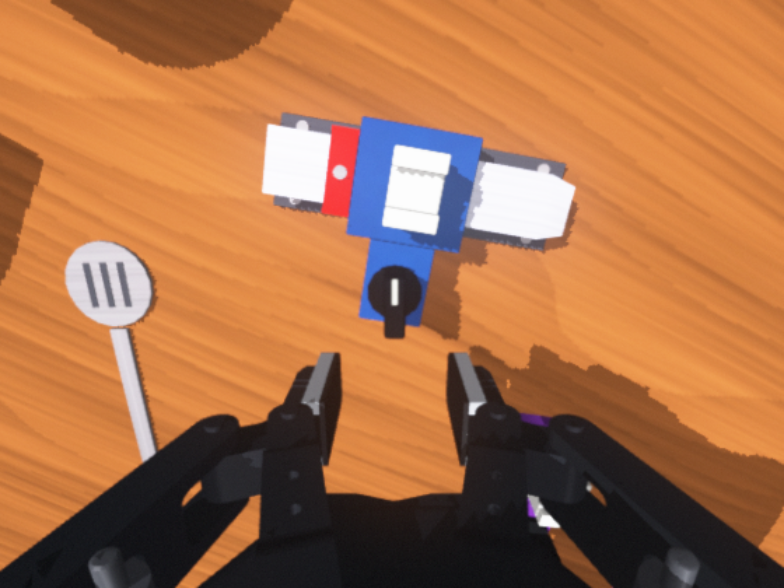

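```bash
python3 -c "from plant import close_job; print(close_job())"
```

```text
the job is handed in; nothing more can be done
None
```

The blue carriage is on the rail, home against the red stop and clamped, and the job is handed in. It took about 24 s of robot time; the hand-in gave no verdict.

**What I did**
- **Slide:** I gripped the white block, lined the carriage up to about 0.5 mm and 0.1° of the rail by the wrist camera, and slid it on from the open end. Wrist forces stayed within about 2 N of the carriage's own weight the whole way.
- **Stop:** I pressed it onto the stop with about 8 N and let go.
- **Clamp:** I turned the knob 1.41 rad clockwise. The last torque reading was 0.26 N m against about 0.11 N m turning freely. By the ideal screw ratio that is a grip of roughly 40 N, inside the 10–60 N window.

**Last checks**
- The picture after release shows the plate against the stop, in line with the rail to about 0.5°, and the knob still turned.
- The gripper was clear, with about zero force on it.
- I did not touch any bystander; I did not measure their positions at the end.

**What disagreed or was not measured**
- The jaw force is only inferred from torque: single readings with about 0.02–0.03 N m of noise. The last ones rose faster than the stated 0.4 N m per rad.
- The wrist camera showed a steady offset of about 1.3 mm along the rail relative to the gripper, which I took as calibration error.
- One rail fit was spoiled by the red stop coming into view, and I discarded it.

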